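Pack a kiln batt in two tiers

TASK

Pack this kiln batt in two tiers for firing: fit the loose toothed extension, teeth down, into the teeth of the castellated foot so that both supports on the batt are the same height, stand the yellow bowl upright on the batt midway between the two supports, and lay the dark bridge shelf level and centred across their tops. Then stand the red vase upright on the bridge straight above the plain white prop, and the turquoise brush pot upright on the bridge straight above the toothed support. Leave the foot and the prop standing where they are on the batt, and do not shift the finished dark blue vase.

Things in the scene. Friction and masses are not known exactly. Their poses are not given: they have to be found in the camera images.
- batt: cream kiln slab on two low steel runners, fixed, 150 (its x) x 300 (its y) mm, top 26 mm above the table. Origin: centre, at table height. Foot and prop stand on it about 90 mm from the centre, one towards +y, one towards -y (which is where varies); its centre is midway between them. Lies crosswise to the robot (yaw within 0.17 rad), near or far.
- foot: castellated foot: buff kiln prop standing loose on the batt, 250 g. Block 46 (its x) x 51 (its y) x 31 mm high with three upright teeth on top, 14 mm high, 5.5 mm thick, running along its x, centred at y = -15, 0, +15 mm; 45 mm high in all. Origin: centre of its underside, z up. Yaw within 0.12 rad of the batt's.
- prop: plain off-white square kiln prop standing loose on the batt, 46 x 46 x 75 mm high, 300 g. Origin: centre of its underside, z up.
- extension: loose pinkish block, 200 g, standing on its teeth: 46 (its x) x 51 (its y) x 43 mm high, solid from 13 mm up; below, four wedge-tipped teeth 5.5 mm thick along its x, at y = -22.5, -7.5, 7.5, 22.5 mm. They interlace with the foot's, 2 mm play each way; seated, its underside is 32 mm above the foot's. Either way round fits. Origin: centre of underside (tooth tips). Yaw within 0.6 rad of world's.
- bridge: flat dark grey bridge shelf, about 450 g, 60 (its x) x 240 (its y) x 16 mm thick, lying flat on the table about crosswise to the robot (yaw within 0.17 rad). Origin: centre of its underside, z up. Laid on both supports its underside is 101 mm above the work surface.
- red_vase: small red enamelled vase with orange flowers, about 160 g, standing; 85 mm tall, foot 40 mm across, round belly 56 mm across (straight-sided between 38 and 56 mm height), neck 25 mm across at 76 mm height, lip 36 mm. Origin: centre of its underside, z up.
- brush_pot: turquoise enamelled brush pot with white and orange flowers, about 130 g, an open straight cylinder 52 mm across and 66 mm tall, 4 mm wall. Origin: centre of its underside, z up.
- yellow_bowl: small yellow enamelled bowl with red flowers, about 120 g, open; 60 mm across and straight-sided above 20 mm height, 40 mm tall, foot 36 mm across, 4 mm wall. Origin: centre of its underside, z up.
- fired_vase: finished dark blue vase with white flowers, 110 mm tall, up to 60 mm across, 220 g, standing among the other things; not part of the load, to be left alone. Origin: centre of its underside, z up.

How it is judged (in metres and radians):
At the end, for the whole second after the job is handed in: Extension seated in the foot (5 mm across, 12 mm along the teeth); bowl on batt and bridge on both supports, each within 20 mm of the batt's centre (bridge 15 mm crosswise, level); vase and pot on the bridge within 20 mm of above prop and foot, which moved < 15 mm; all upright, at rest (z of extension in the frame of foot between 0.028 and 0.036 m and x of extension in the frame of foot between -0.012 and 0.012 m and y of extension in the frame of foot between -0.005 and 0.005 m and angle between the x axis of extension and the x axis of foot, either way round below 0.12 rad and x of yellow_bowl in the frame of batt between -0.02 and 0.02 m and y of yellow_bowl in the frame of batt between -0.02 and 0.02 m and z of yellow_bowl in the frame of batt between 0.022 and 0.03 m and x of bridge in the frame of batt between -0.015 and 0.015 m and y of bridge in the frame of batt between -0.02 and 0.02 m and z of bridge in the frame of batt between 0.097 and 0.105 m and angle between the y axis of bridge and the y axis of batt, either way round below 0.14 rad and angle between bridge's own z axis and vertical below 0.03 rad and horizontal distance between red_vase and prop below 0.02 m and z of red_vase in the frame of bridge between 0.012 and 0.02 m and horizontal distance between brush_pot and foot below 0.02 m and z of brush_pot in the frame of bridge between 0.012 and 0.02 m and angle between each of red_vase, brush_pot, yellow_bowl, extension, foot, prop's own z axis and vertical below 0.06 rad and distance of each of foot, prop from where it was at the start of the episode below 0.015 m and linear speed of each of red_vase, brush_pot, yellow_bowl, extension, bridge below 0.01 m/s and angular speed of each of red_vase, brush_pot, yellow_bowl, extension, bridge below 0.1 rad/s); the robot touches nothing.
It fails at once if the finished dark blue vase is shifted by more than 20 mm (distance of fired_vase from where it was at the start of the episode above 0.02 m).
It also fails if it takes over 141 s, if anything falls off the work surface, if the arm or the gripper's body presses on something with over 40 N, if the wrist force passes 120 N, or if a joint passes its speed limit or range.

ROBOT

A 6-joint arm with a two-finger parallel gripper is mounted at the origin on the work surface. World frame = base frame: x ahead of the robot, y to its left, z up, the work surface at z = 0. Lengths are in m, angles in degrees, forces in N, time in s.
With the tool pointing down it reaches from about 0.3 to 0.75 m from the base axis. Payload 8.5 kg.
Tool frame: the origin (TCP) lies midway between the tips of the shut fingers; the grasp point (between the pads) lies 19 mm behind it (env.grip_depth is the distance from the TCP to the grasp point, in m); y points along the fingers, x is the direction in which the jaws open and shut, and the axes are right-handed (so a half turn about y gives the same grasp; the last joint's range is limited). The gripper opens to 85 mm and grips with 20 to 120 N. Pads are 22 mm wide; open, the fingers measure 114 mm over their backs; the gripper's body (76 mm by 85 mm) begins 54 mm behind the grasp point. The pads swing forward as they close: fully open they stand 13 mm farther back than shut.
Start: joints at [-86.018, 21.807, 74.336, -0, 83.858, -12.336], TCP at [0.155, -0.528, 0.231] pointing down, gripper open.
Joint ranges: [-178.18, 178.18], [-50.72, 133.34], [12.68, 142.11], [-81.47, 261.47], [9.98, 163.14], [-165.26, 165.26]. Speed limits (degrees/s): [136.94, 136.94, 180, 180, 180, 180].

INTERFACE

Orientations are given as a 3x3 rotation matrix whose columns are the frame's x, y, z axes.
In Python, from rig import env gives the robot as it stands.
- The arm moves only by the shell command python3 -m inch 'ROWS' [FORCE]. ROWS is JSON, a list that holds one entry, the list of rows, each a list of 7 numbers: the gripper command: -1 is shut, 1 is fully open, values between are in proportion, then the shift along the world's x, y, z in cm, then the turn, a rotation vector about the world's x, y, z in degrees. In form: [[[grip, dx, dy, dz, rx, ry, rz], ...]]. A call has 1 to 20 rows; each row is the pose to reach, as a shift and turn from the pose commanded when the call began; what a row does not reach only later rows make up. A row lasts 1/8 s, in which the tool goes at most 62.5 mm and 10.7 degrees, less where a joint would pass 70% of its speed; a pose out of reach is approached as far as the arm can. A call with a gripper value outside its range is refused whole. The fingers move at their own pace and stop on an object; FORCE is the grip in N (left out, the last holds). Time passes only in rows, so rows that repeat a pose let the fingers close. It gives the time, the measured TCP pose, the force and the opening at its end, in the units of the state.
- env.observe(): the state, without advancing time (a new reading comes with each control period).
- env.get_image(name): name is "side" or "top"; returns a dict with "frame" (400x640x3 uint8, red, green, blue), "mtx" (3x3 intrinsics, pixels), "distortion" ([k1, k2, p1, p2, k3] as OpenCV has them; the pictures are not rectified), "rvec" (rotation vector, rad) and "tvec" (3), from world to camera coordinates, as OpenCV has them. Camera axes: x right, y down, z forward; pixel columns grow to the right and rows downward; lengths in m; the calibration is good to about 2 mm. A picture is of the moment at which its call begins. There is no depth.
- env.close_job(): hands the job in, once; it reports no verdict.
The state is a dict: "time_s": time; "q": joint angles; "qvel": joint speeds; "joint_efforts": joint torques, N m; "position": TCP position; "tool_rot": TCP orientation; "ft_force": force on the tool from outside, world axes, zero at the start; "wrist_torque": the same for the moment, N m; "grip_width": finger opening in m.
Only numpy, scipy, OpenCV 4.12 (cv2) and the standard library are available. Lean on these libraries where they do the work, as an engineer would, in place of code of your own. Each camera call takes 0.05 s, during which the arm holds its last target.

## Working session

There is one attempt and no reset: what is moved stays moved. The work goes in short steps, Python scripts to look and compute and a shell command to move; the robot and the scene stay as the last step left them, time stands still between calls to the robot, and variables do not carry over. Pictures are saved under pics/ and viewed, and the job is handed in when it is done.

```bash
ls; mkdir -p pics; python3 - <<'E'
from rig import env
import cv2
for n in ("side","top"):
    d=env.get_image(n); cv2.imwrite(f"pics/{n}0.png",d["frame"][:,:,::-1])
    print(n,d["mtx"],d["distortion"],d["rvec"],d["tvec"])
print(env.observe(), env.grip_depth)
E
```

```text
pics
side [[376.5188757    0.         313.66088311]
 [  0.         376.5188757  194.53588066]
 [  0.           0.           1.        ]] [-0.05065601  0.          0.          0.          0.        ] [ 0.40390234 -2.8295838   1.09135327] [0.50687601 0.15310629 1.00356271]
top [[471.57185607   0.         314.16123003]
 [  0.         471.57185607 195.26987939]
 [  0.           0.           1.        ]] [-0.03606407  0.          0.          0.          0.        ] [ 2.14169057 -2.14018936  0.13570255] [0.00574684 0.55721176 1.43545051]
{'time_s': 0.1, 'q': array([-8.60175721e+01,  2.18381525e+01,  7.43779421e+01, -1.29170466e-03,
        8.38580801e+01, -1.23383164e+01]), 'qvel': array([ 0.11332079, -0.06673833, -0.10117089,  0.00973481,  0.00022479,
        0.04195708]), 'joint_efforts': array([ 2.92307348e-03, -4.49221945e+01, -2.31659210e+01, -1.86899852e-04,
        3.69501708e-03,  6.78084533e-06]), 'position': array([ 0.15450859, -0.52758835,  0.23077847]), 'tool_rot': array([[ 2.81016453e-01, -1.12271159e-04,  9.59702944e-01],
       [-9.59702111e-01,  1.28991068e-03,  2.81016360e-01],
       [-1.26948111e-03, -9.99999162e-01,  2.54739255e-04]]), 'ft_force': array([-0.21001108, -0.21651682, -0.1692294 ]), 'wrist_torque': array([-0.00801165,  0.05905563,  0.02360864]), 'grip_width': 0.0855490927748404} 0.0187
```

View pics/side0.png

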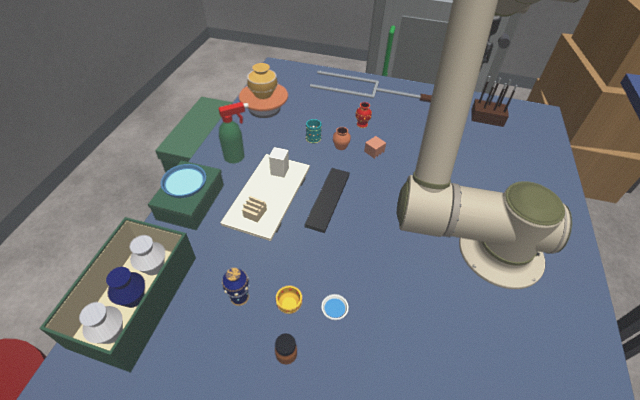

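View pics/top0.png

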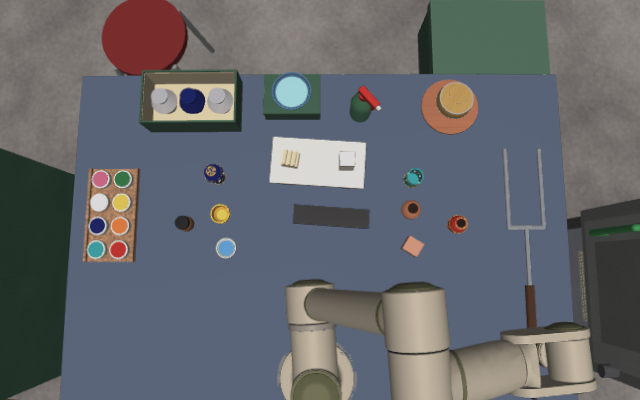

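```bash
cat > h.py <<'E'
from rig import env
import cv2, numpy as np
class Cam:
    def __init__(s,n):
        d=env.get_image(n); s.f=d["frame"]; s.K=d["mtx"]; s.D=np.array(d["distortion"]); s.rv=np.array(d["rvec"]); s.t=np.array(d["tvec"]).ravel()
        s.R=cv2.Rodrigues(s.rv)[0]; s.C=-s.R.T@s.t
    def ray(s,uv):
        p=cv2.undistortPoints(np.array(uv,float).reshape(-1,1,2),s.K,s.D).reshape(-1,2)
        return np.c_[p,np.ones(len(p))]@s.R
    def plane(s,uv,z):
        r=s.ray(uv); return s.C+r*((z-s.C[2])/r[:,2:3])
    def px(s,P): return cv2.projectPoints(np.array(P,float).reshape(-1,3),s.rv,s.t,s.K,s.D)[0].reshape(-1,2)
    def crop(s,x,y,w,h,k,name):
        cv2.imwrite("pics/"+name,cv2.resize(s.f[y:y+h,x:x+w,::-1],None,fx=k,fy=k,interpolation=cv2.INTER_CUBIC))
def tri(c1,u1,c2,u2):
    a=c1.ray([u1])[0];b=c2.ray([u2])[0]
    s=np.linalg.lstsq(np.c_[a,-b],c2.C-c1.C,rcond=None)[0]
    p=c1.C+a*s[0];q=c2.C+b*s[1]; return (p+q)/2,np.linalg.norm(p-q)
E
python3 - <<'E'
from h import *
c=Cam("top");s=Cam("side");print(c.C,s.C)
c.crop(195,125,185,135,4,"t1.png");c.crop(370,150,110,120,5,"t2.png")
s.crop(210,90,190,160,4,"s1.png")
E
```

```text
[ 0.34897539 -0.01613451  1.49966396] [0.34994361 0.67967217 0.83850351]
```

View pics/t1.png

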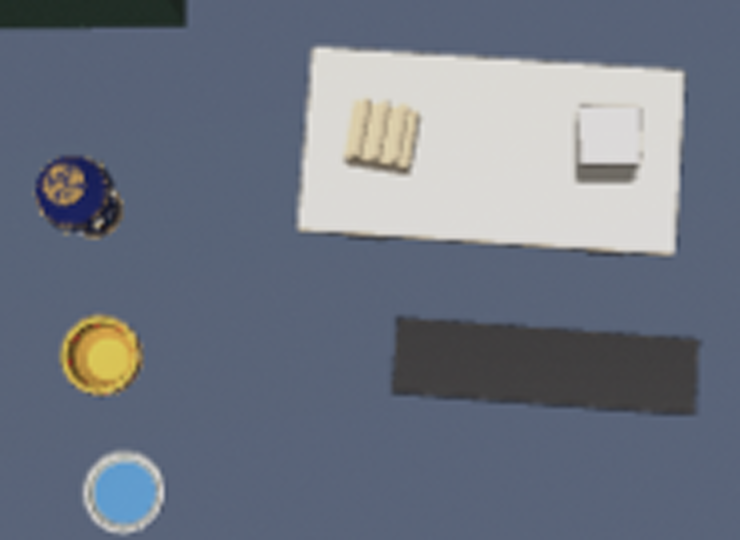

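View pics/t2.png

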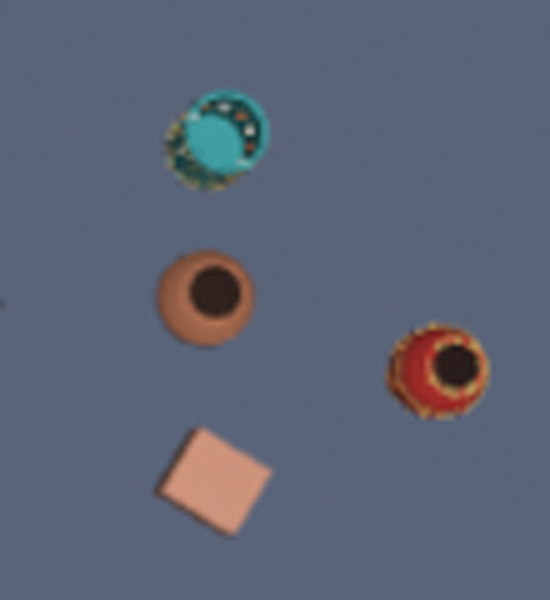

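View pics/s1.png

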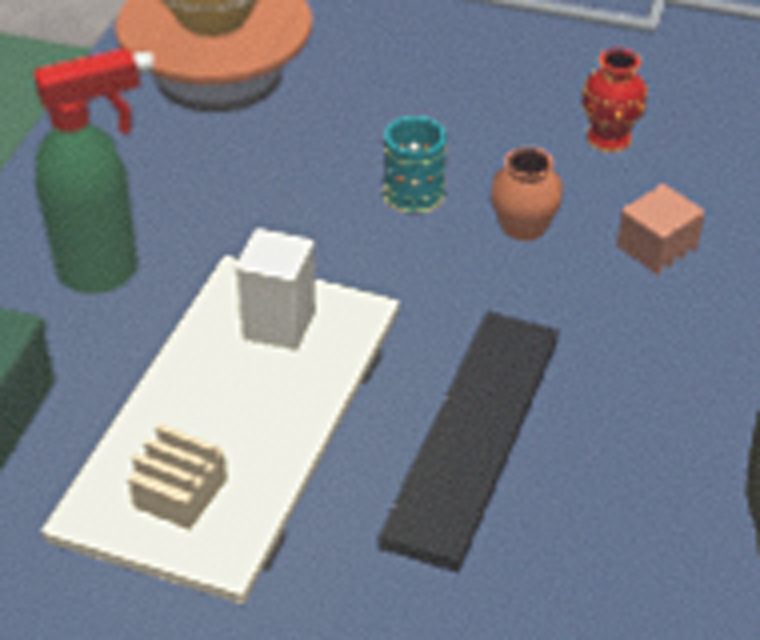

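```bash
cat > meas.py <<'E'
from h import *
def big(m,box):
    x,y,w,h=box; z=np.zeros_like(m); z[y:y+h,x:x+w]=m[y:y+h,x:x+w]
    n,l,st,_=cv2.connectedComponentsWithStats(z.astype(np.uint8)); i=1+np.argmax(st[1:,4]); return l==i
def rect(c,m,z):
    # dense subpixel contour to world plane
    cn=max(cv2.findContours(m.astype(np.uint8),cv2.RETR_EXTERNAL,cv2.CHAIN_APPROX_NONE)[0],key=len)[:,0]
    P=c.plane(cn,z)[:,:2]; r=cv2.minAreaRect((P*1000).astype(np.float32)); return r,P
E
python3 - <<'E'
from meas import *
c=Cam("top"); hsv=cv2.cvtColor(c.f,cv2.COLOR_RGB2HSV); H,S,V=[hsv[...,i].astype(int) for i in range(3)]
r=rect(c,big((V>195)&(S<45),(262,130,110,65)),.026); print("batt",r[0])
r=rect(c,big((V<90)&(S<60),(285,200,95,35)),.016); print("bridge",r[0])
r=rect(c,big((H<15)&(S>70)&(V>190),(395,230,40,30)),.043); print("ext",r[0])
r=rect(c,big((S>45)&(V>150),(278,145,26,26)),.071); print("foot",r[0])
b=c.f[140:175,335:360].astype(int); 
m=(H>15)&(H<35)&(S>120); mm=big(m,(205,200,32,30)); P=rect(c,mm,.04)[1]; print("bowl",cv2.minEnclosingCircle((P*1000).astype(np.float32)))
def cc(x,y,w,k): return (x+.5)/k-.5
print("prop",c.plane([[195+(x+.5)/4-.5,125+(y+.5)/4-.5] for x,y in [(582,104),(641,104),(639,164),(580,164)]],.101)*1000)
for nm,u,v,z in [("pot",(217.5),(139),.066),("lip",456,366,.085),("brownneck",215,292,.06)]:
    print(nm,c.plane([[370+(u+.5)/5-.5,150+(v+.5)/5-.5]],z)*1000)
print("fired",c.plane([[195+(63.5)/4-.5,125+(186)/4-.5]],.11)*1000)
E
```

```text
batt ((666.0757446289062, -3.725341796875), (295.6838073730469, 147.3624725341797), 86.13175201416016)
bridge ((493.9301452636719, -45.93773651123047), (238.90078735351562, 62.12672424316406), 85.80402374267578)
ext ((399.8304748535156, -297.3162536621094), (46.94866943359375, 41.97184753417969), 58.67510986328125)
foot ((670.2892456054688, 80.56390380859375), (49.96787643432617, 46.847412109375), 81.01663970947266)
bowl ((500.8153991699219, 300.8279724121094), 30.20460319519043)
prop [[ 685.33575504  -73.39506062  101.        ]
 [ 685.27545351 -118.14328244  101.        ]
 [ 638.85728862 -116.12808523  101.        ]
 [ 638.90282674  -71.59189283  101.        ]]
pot [[ 608.97966242 -299.25280272   66.        ]]
lip [[ 467.0733022  -435.01587037   85.        ]]
brownneck [[ 514.73673752 -296.24409061   60.        ]]
fired [[621.19025274 318.1237862  110.        ]]
```

```bash
python3 - <<'E'
from h import *
c=Cam("top");s=Cam("side")
c.crop(274,140,36,36,16,"f1.png"); s.crop(235,190,40,36,16,"f2.png")
c.crop(398,232,32,32,16,"e1.png"); s.crop(358,130,34,34,16,"e2.png")
import cv2
a=[cv2.resize(cv2.imread("pics/"+n),(400,300 if 0 else 400)) for n in ("f1.png","f2.png")]
cv2.imwrite("pics/f.png",np.hstack(a))
a=[cv2.resize(cv2.imread("pics/"+n),(400,400)) for n in ("e1.png","e2.png")]
cv2.imwrite("pics/e.png",np.hstack(a))
E
```

```text
(no output)
```

View pics/f1.png

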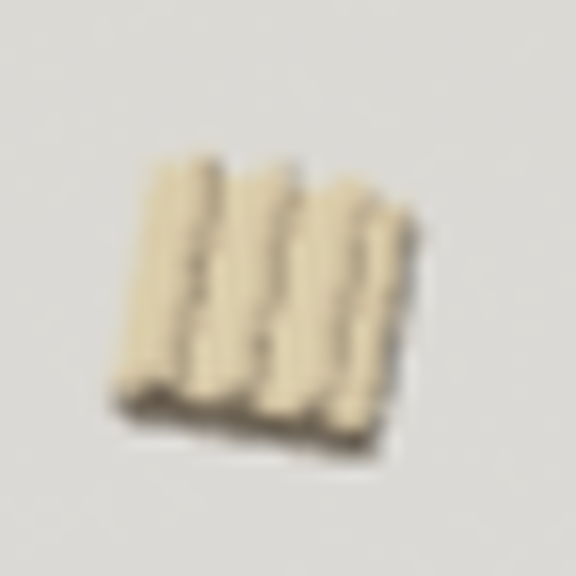

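View pics/f2.png

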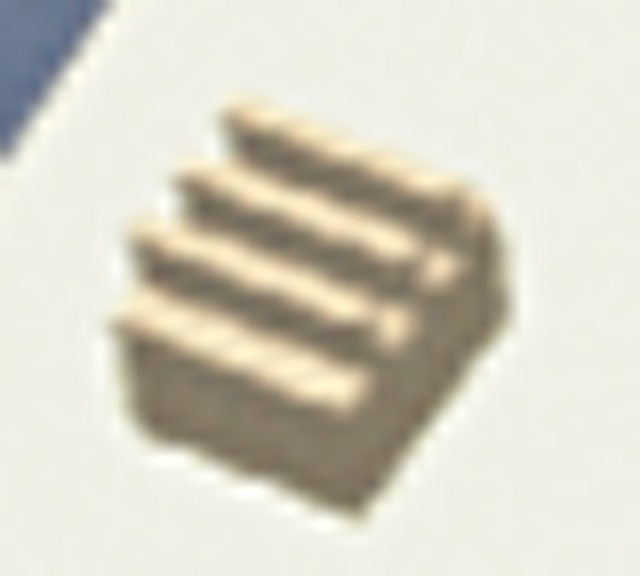

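View pics/e.png

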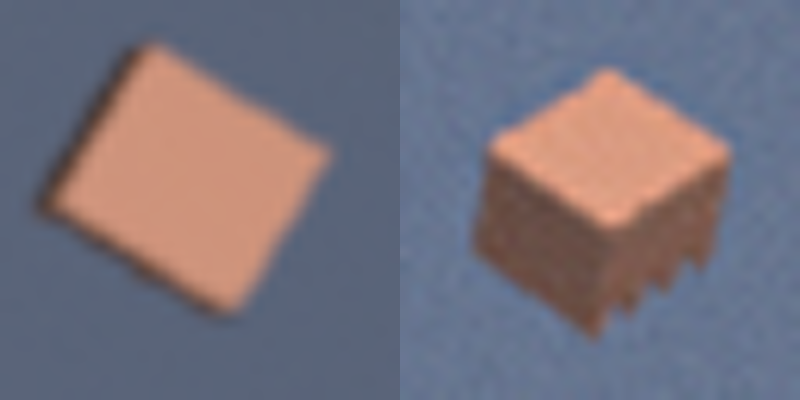

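```bash
python3 - <<'E'
from h import *
c=Cam("top");s=Cam("side")
def P(cam,pts,k,x0,y0,z):
    p=(np.array(pts,float)+.5)/k-.5+[x0,y0]; return cam.plane(p,z)[:,:2]*1000
def fit(W,mx,my=None):
    M=np.array(mx,float); a,b=M.mean(0),W.mean(0); U,_,V=np.linalg.svd((M-a).T@(W-b)); R=(U@np.diag([1,np.linalg.det(U@V)])@V).T
    t=b-R@a; print("origin",t.round(1),"yaw",np.degrees(np.arctan2(R[1,0],R[0,0])).round(1)); print((W-t-M@R.T).round(1).tolist())
# ext
M=[(23,25.5),(23,-25.5),(-23,-25.5),(-23,25.5)]
fit(P(c,[(155,42),(330,153),(236,312),(52,208)],12.5,398,232,.043),M)
fit(P(s,[(490-400,148),(608-400,68),(730-400,155),(610-400,225)],400/34,358,130,.043),[(23,25.5),(23,-25.5),(-23,-25.5),(-23,25.5)])
# foot side: tooth ends far end (+x) left in picture
W=P(s,[(142,230),(400,332),(185,180),(445,268),(235,108),(478,200)],16,235,190,.071)
print(W.round(1).tolist())
fit(W,[(23,15),(-23,15),(23,0),(-23,0),(23,-15),(-23,-15)])
# foot top: stripe left edges
W=P(c,[(193,190),(172,380),(270,190),(245,390),(345,195),(318,405)],16,274,140,.071)
for i in (0,2,4):
    d=W[i]-W[i+1]; print("line yaw",np.degrees(np.arctan2(d[1],d[0])).round(1),W[i:i+2].mean(0).round(1))
print("side/top cal check prop corners")
print(P(s,[(258,230),(313,238),(297,280),(240,262)],4,210,90,.101))
E
```

```text
origin [ 399.8 -297.7] yaw -31.8
[[0.5, -1.0], [0.1, 0.0], [0.4, -0.1], [-1.1, 1.1]]
origin [ 401.4 -295.2] yaw -32.7
[[-1.1, 0.8], [0.7, -1.0], [0.3, 1.9], [0.1, -1.7]]
[[696.4, 96.9], [647.0, 105.2], [693.8, 84.5], [644.9, 90.1], [692.0, 67.0], [645.0, 74.5]]
origin [669.8  86.4] yaw -7.9
[[1.7, -1.2], [-2.1, 0.8], [1.2, 1.3], [-2.2, 0.6], [1.4, -1.4], [-0.0, -0.2]]
line yaw -5.6 [671.6  96.5]
line yaw -6.4 [670.5  81.9]
line yaw -6.7 [668.5  67.6]
side/top cal check prop corners
[[ 682.91480203 -112.29319833]
 [ 641.01088823 -115.66666583]
 [ 637.50735836  -69.0067421 ]
 [ 683.35001593  -75.1836477 ]]
```

```bash
python3 -m inch '[[[1,24.6,23.1,-5,0,0,-48.1],[1,24.6,23.1,-5,0,0,-48.1],[1,24.6,23.1,-5,0,0,-48.1],[1,24.6,23.1,-5,0,0,-48.1],[1,24.6,23.1,-5,0,0,-48.1],[1,24.6,23.1,-5,0,0,-48.1],[1,24.6,23.1,-5,0,0,-48.1],[1,24.6,23.1,-5,0,0,-48.1],[1,24.6,23.1,-8,0,0,-48.1]]]' 40; python3 - <<'E'
from h import *
c=Cam("side");cv2.imwrite("pics/a1.png",c.f[:,:,::-1])
E
```

```text
time_s: 1.58
position: [0.4007, -0.2987, 0.1527]
tool_rot: [[-0.528, 0.003, 0.849], [-0.849, -0.004, -0.528], [0.002, -1.0, 0.005]]
ft_force: [0.4, 0.5, -0.2]
grip_width: 0.0857
```

View pics/a1.png

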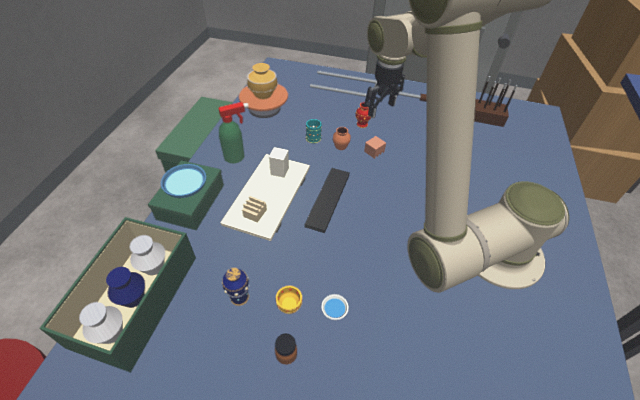

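```bash
python3 - <<'E'
from h import *
c=Cam("side"); o=env.observe(); print(o["position"],c.px([o["position"]]),c.px([[.4,-.297,.043]]))
c.crop(345,60,80,100,7,"a2.png")
E
python3 -m inch '[[[1,0,0,-5,0,0,0],[1,0,0,-9,0,0,0],[1,0,0,-9,0,0,0]]]'; python3 - <<'E'
from h import *
c=Cam("side");c.crop(335,80,90,90,7,"a3.png")
E
```

```text
[ 0.39896146 -0.29691048  0.1494753 ] [[380.98820925 115.23951142]] [[375.86165356 141.8782326 ]]
time_s: 2.05
position: [0.3995, -0.2969, 0.0604]
tool_rot: [[-0.528, -0.003, 0.849], [-0.849, 0.003, -0.528], [-0.001, -1.0, -0.004]]
ft_force: [-0.2, -0.1, 1.6]
grip_width: 0.0851
```

View pics/a3.png

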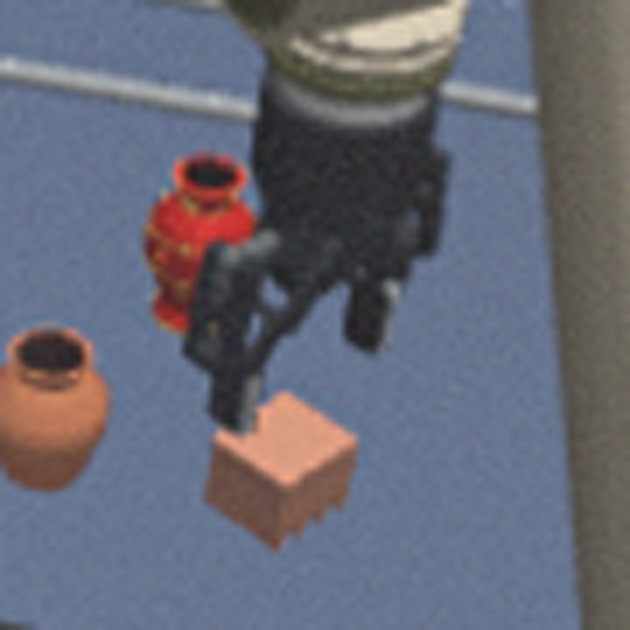

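```bash
python3 -m inch '[[[1,0,0,-3,0,0,0],[1,0,0,-4.8,0,0,0],[1,0,0,-4.8,0,0,0],[-1,0,0,-4.8,0,0,0],[-1,0,0,-4.8,0,0,0],[-1,0,0,-4.8,0,0,0],[-1,0,0,-4.8,0,0,0],[-1,0,0,-4.8,0,0,0],[-1,0,0,-4.8,0,0,0],[-1,0,0,-4.8,0,0,0]]]' 60; python3 - <<'E'
from h import *
c=Cam("side");c.crop(335,80,90,90,7,"a4.png")
E
```

```text
time_s: 3.35
position: [0.401, -0.2975, 0.0148]
tool_rot: [[-0.527, 0.001, 0.85], [-0.85, -0.002, -0.527], [0.001, -1.0, 0.002]]
ft_force: [-2.0, 0.6, 6.7]
grip_width: 0.0503
```

View pics/a4.png

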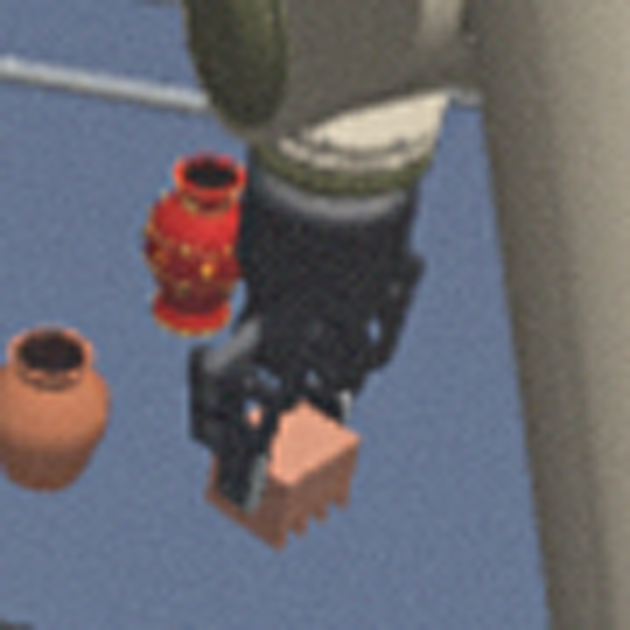

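```bash
python3 -m inch '[[[-1,0,0,6,0,0,0],[-1,0,0,12,0,0,0],[-1,0,0,17,0,0,0],[-1,26.9,38.3,17,0,0,24.3],[-1,26.9,38.3,17,0,0,24.3],[-1,26.9,38.3,17,0,0,24.3],[-1,26.9,38.3,17,0,0,24.3],[-1,26.9,38.3,17,0,0,24.3],[-1,26.9,38.3,17,0,0,24.3],[-1,26.9,38.3,17,0,0,24.3],[-1,26.9,38.3,17,0,0,24.3],[-1,26.9,38.3,17,0,0,24.3],[-1,26.9,38.3,12,0,0,24.3],[-1,26.9,38.3,9.5,0,0,24.3],[-1,26.9,38.3,9.5,0,0,24.3],[-1,26.9,38.3,9.5,0,0,24.3]]]'; python3 - <<'E'
from h import *
o=env.observe();print(o["position"],o["grip_width"])
c=Cam("side");c.crop(215,130,90,90,8,"b1.png")
E
```

```text
time_s: 5.4
position: [0.67, 0.0855, 0.1102]
tool_rot: [[-0.131, 0.002, 0.991], [-0.991, -0.0, -0.131], [-0.0, -1.0, 0.002]]
ft_force: [0.4, 0.3, -1.1]
grip_width: 0.0499
[0.67000565 0.08551969 0.11016759] 0.04992822977577218
```

View pics/b1.png

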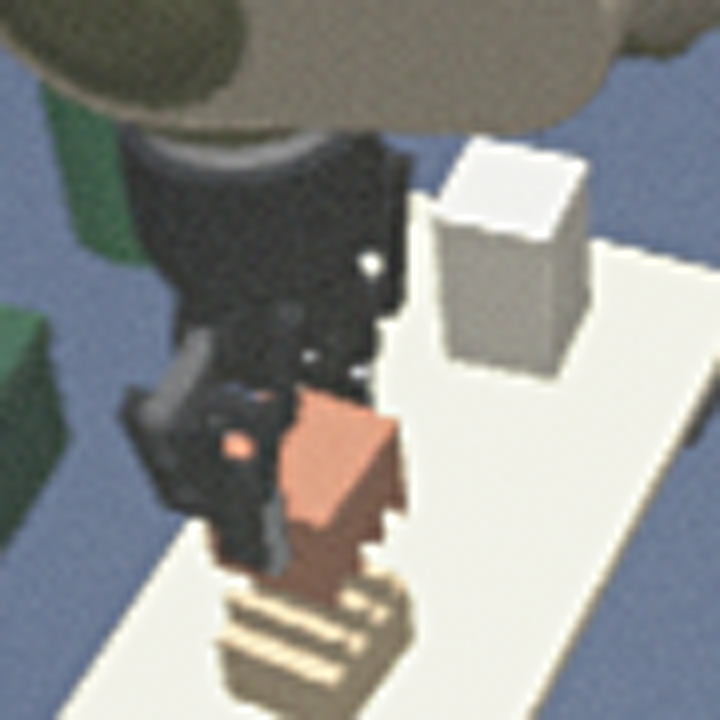

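```bash
python3 - <<'E'
from h import *
o=env.observe(); T=o["position"]; a=np.arctan2(*o["tool_rot"][1::-1,0])+np.pi/2; print(np.degrees(a))
c=Cam("side");c.crop(240,170,30,50,14,"b2.png")
R=np.array([[np.cos(a),-np.sin(a)],[np.sin(a),np.cos(a)]])
zt=T[2]-.0148+.043
for m in [(-23,25.5),(-23,-25.5)]:
    w=T[:2]+R@np.array(m)/1000; print(m,w.round(4),c.px([[*w,zt],[*w,zt-.043]]).round(2).tolist(), ((c.px([[*w,zt],[*w,zt-.043]])-[215,130]+.5)*8-.5).round(0).tolist())
p=(np.array([(325,525),(398,425)])+.5)/8-.5+[215,130]
print(c.plane(p,zt).round(4))
E
```

```text
-7.5098699979203225
(-23, 25.5) [0.6507 0.114 ] [[254.47, 195.25], [256.11, 206.4]] [[319.0, 526.0], [332.0, 615.0]]
(-23, -25.5) [0.644  0.0634] [[264.23, 181.83], [265.51, 193.05]] [[397.0, 418.0], [408.0, 508.0]]
[[0.649  0.1132 0.1386]
 [0.6427 0.0662 0.1386]]
```

View pics/b2.png

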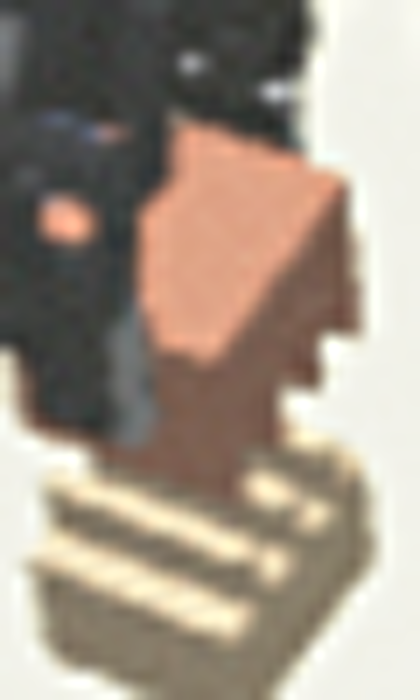

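```bash
python3 -m inch '[[[-1,0,0,-1.5,0,0,0],[-1,0,0,-2.3,0,0,0],[-1,0,0,-2.5,0,0,0],[-1,0,0,-2.7,0,0,0],[-1,0,0,-2.9,0,0,0],[-1,0,0,-2.9,0,0,0]]]'; python3 - <<'E'
from h import *
c=Cam("side");c.crop(235,170,45,55,12,"b3.png")
E
```

```text
time_s: 6.25
position: [0.6695, 0.0861, 0.0793]
tool_rot: [[-0.13, 0.0, 0.991], [-0.991, -0.0, -0.13], [0.0, -1.0, 0.0]]
ft_force: [-0.7, -0.3, -1.9]
grip_width: 0.05
```

View pics/b3.png

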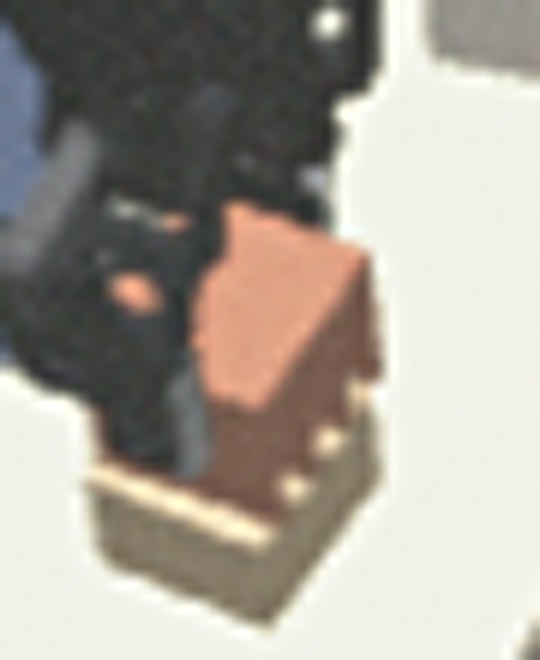

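```bash
python3 -m inch '[[[-1,0,0,-0.3,0,0,0],[-1,0,0,-0.6,0,0,0],[-1,0,0,-0.7,0,0,0],[-1,0,0,-0.7,0,0,0]]]'; 
```

```text
time_s: 6.8
position: [0.6696, 0.0861, 0.0731]
tool_rot: [[-0.13, 0.001, 0.991], [-0.991, -0.0, -0.13], [0.0, -1.0, 0.001]]
ft_force: [-2.6, -0.9, 5.0]
grip_width: 0.0502
```

```bash
python3 -m inch '[[[0.2,0,0,0,0,0,0],[1,0,0,0,0,0,0],[1,0,0,0,0,0,0],[1,0,0,0,0,0,0],[1,0,0,0,0,0,0],[1,0,0,2,0,0,0],[1,0,0,6,0,0,0],[1,0,0,12,0,0,0],[1,-15,15,14,0,0,0],[1,-15,15,14,0,0,0],[1,-15,15,14,0,0,0],[1,-15,15,14,0,0,0]]]'; python3 - <<'E'
from h import *
c=Cam("side");c.crop(220,130,90,90,8,"b4.png");c=Cam("top");c.crop(260,130,115,70,6,"b5.png")
E
```

```text
time_s: 8.3
position: [0.5173, 0.2382, 0.2132]
tool_rot: [[-0.128, 0.001, 0.992], [-0.992, 0.001, -0.128], [-0.001, -1.0, 0.001]]
ft_force: [1.0, 0.6, 0.4]
grip_width: 0.0855
```

View pics/b4.png

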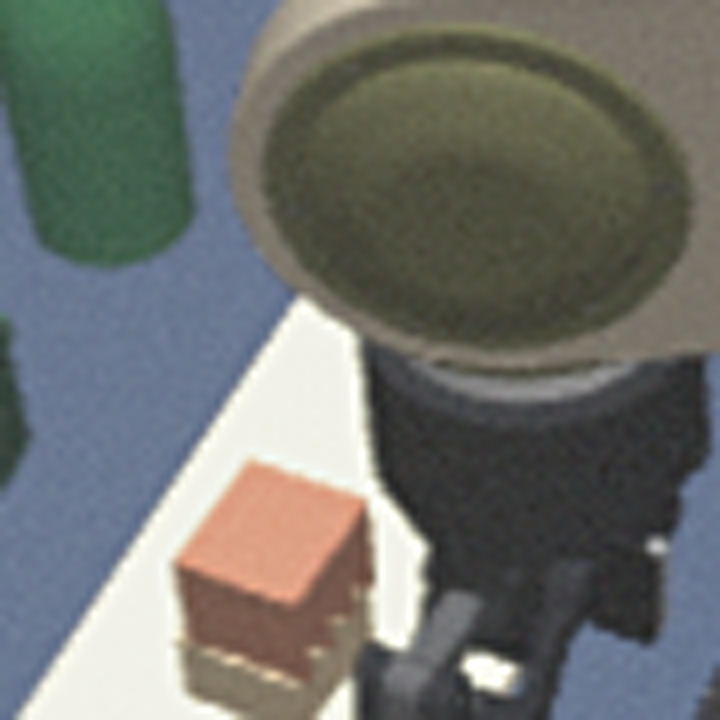

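View pics/b5.png

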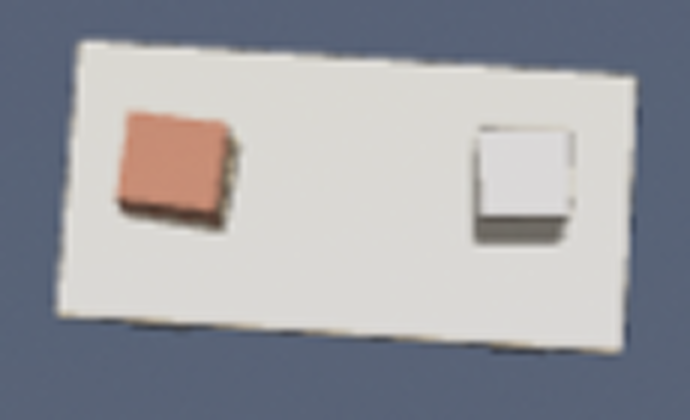

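```bash
python3 -m inch '[[[1,-1.6,6.3,-4,0,0,0],[1,-1.6,6.3,-8,0,0,0],[1,-1.6,6.3,-13,0,0,0],[1,-1.6,6.3,-17,0,0,0],[1,-1.6,6.3,-20.6,0,0,0],[1,-1.6,6.3,-20.6,0,0,0],[-1,-1.6,6.3,-20.6,0,0,0],[-1,-1.6,6.3,-20.6,0,0,0],[-1,-1.6,6.3,-20.6,0,0,0],[-1,-1.6,6.3,-20.6,0,0,0],[-1,-1.6,6.3,-20.6,0,0,0],[-1,-1.6,6.3,-20.6,0,0,0]]]' 30; python3 - <<'E'
from h import *
c=Cam("side");c.crop(220,220,110,110,6,"c1.png")
E
```

```text
time_s: 9.9
position: [0.5049, 0.2994, 0.0084]
tool_rot: [[-0.13, 0.004, 0.991], [-0.991, 0.001, -0.13], [-0.002, -1.0, 0.004]]
ft_force: [0.8, -2.2, 7.0]
grip_width: 0.0599
```

View pics/c1.png

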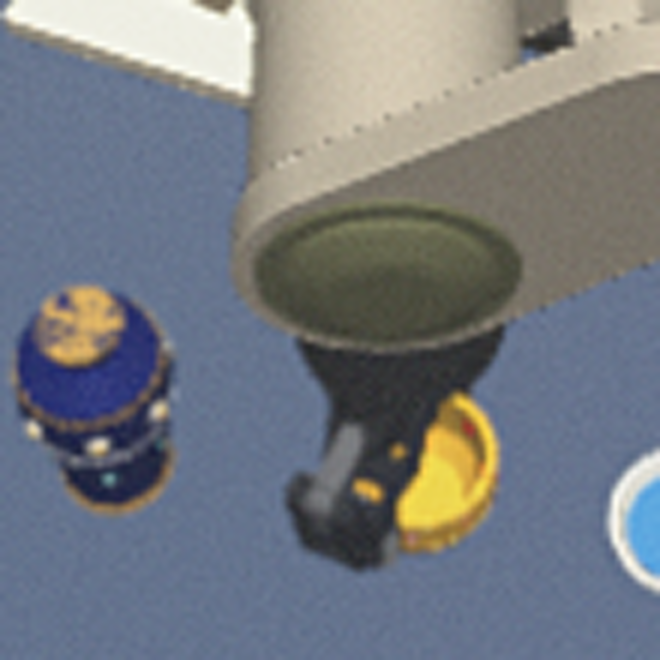

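```bash
python3 -m inch '[[[-1,0,0,5,0,0,0],[-1,0,0,11,0,0,0],[-1,0,0,17,0,0,0],[-1,16.1,-30,17,0,0,93.5],[-1,16.1,-30,17,0,0,93.5],[-1,16.1,-30,17,0,0,93.5],[-1,16.1,-30,17,0,0,93.5],[-1,16.1,-30,17,0,0,93.5],[-1,16.1,-30,17,0,0,93.5],[-1,16.1,-30,17,0,0,93.5],[-1,16.1,-30,17,0,0,93.5],[-1,16.1,-30,17,0,0,93.5],[-1,16.1,-30,17,0,0,93.5],[-1,16.1,-30,15,0,0,93.5],[-1,16.1,-30,13,0,0,93.5],[-1,16.1,-30,13,0,0,93.5]]]'; python3 - <<'E'
from h import *
o=env.observe();print(o["position"])
c=Cam("side");c.crop(210,100,110,110,6,"c2.png")
E
```

```text
time_s: 11.95
position: [0.6638, -0.0007, 0.1353]
tool_rot: [[0.997, -0.003, 0.072], [-0.072, 0.001, 0.997], [-0.003, -1.0, 0.0]]
ft_force: [-0.5, 0.8, -0.2]
grip_width: 0.0601
[ 0.66383543 -0.00069705  0.13532094]
```

View pics/c2.png

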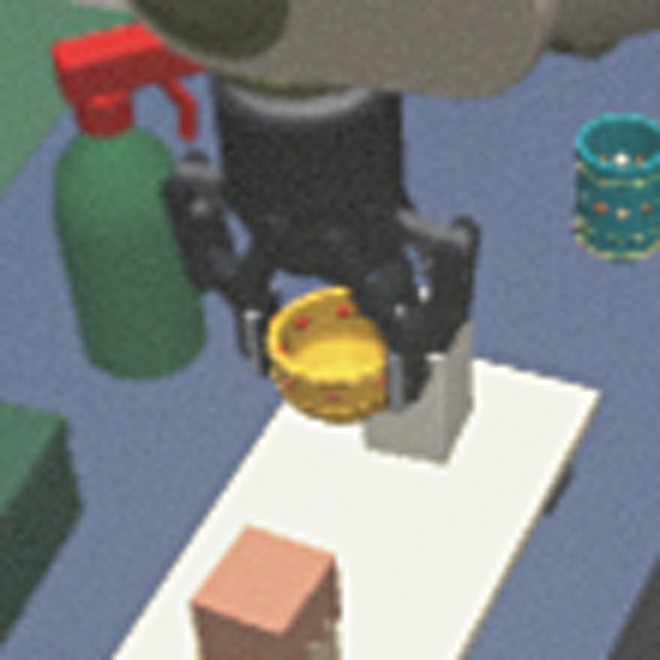

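```bash
python3 - <<'E'
from h import *
o=env.observe();T=o["position"]
c=Cam("side");z=T[2]-.0084+.04
p=(np.array([(268,345),(300,385),(325,396),(340,289),(310,298)])+.5)/6-.5+[210,100]
W=c.plane(p,z)[:,:2]; print((W-T[:2])*1000)
A=np.c_[2*W,np.ones(len(W))]; s=np.linalg.lstsq(A,(W**2).sum(1),rcond=None)[0]; print((s[:2]-T[:2])*1000, np.sqrt(s[2]+s[:2]@s[:2]))
E
```

```text
[[ 24.46727448  13.30607095]
 [  1.75000755  33.0441004 ]
 [-10.9922254   36.34318435]
 [  7.53269555 -30.74702879]
 [ 18.18841945 -21.11965255]]
[-9.00095097  0.57641938] 0.035212575844052144
```

```bash
python3 -m inch '[[[-1,0.2,-0.2,-4,0,0,0],[-1,0.2,-0.2,-8,0,0,0],[-1,0.2,-0.2,-9.6,0,0,0],[-1,0.2,-0.2,-10,0,0,0],[-1,0.2,-0.2,-10,0,0,0]]]'
```

```text
time_s: 12.68
position: [0.6674, -0.003, 0.0378]
tool_rot: [[0.998, 0.002, 0.07], [-0.07, -0.0, 0.998], [0.002, -1.0, -0.0]]
ft_force: [-0.6, -0.6, -0.1]
grip_width: 0.0598
```

```bash
python3 -m inch '[[[-1,0,0,-0.3,0,0,0],[-1,0,0,-0.4,0,0,0],[-1,0,0,-0.4,0,0,0]]]'
```

```text
time_s: 13.05
position: [0.6673, -0.003, 0.0344]
tool_rot: [[0.998, 0.003, 0.069], [-0.069, -0.001, 0.998], [0.003, -1.0, -0.0]]
ft_force: [-2.2, -0.3, 7.5]
grip_width: 0.0599
```

```bash
python3 -m inch '[[[0.7,0,0,0,0,0,0],[1,0,0,0,0,0,0],[1,0,0,0,0,0,0],[1,0,0,0,0,0,0],[1,0,0,5,0,0,0],[1,0,0,11,0,0,0],[1,0,0,16,0,0,0],[1,-17.3,-4.2,16,0,0,0],[1,-17.3,-4.2,16,0,0,0],[1,-17.3,-4.2,16,0,0,0],[1,-17.3,-4.2,13,0,0,0],[1,-17.3,-4.2,7,0,0,0],[1,-17.3,-4.2,4,0,0,0],[1,-17.3,-4.2,4,0,0,0]]]'; python3 - <<'E'
from h import *
c=Cam("side");c.crop(210,130,150,120,5,"d1.png");c=Cam("top");c.crop(260,130,120,110,6,"d2.png")
E
```

```text
time_s: 14.8
position: [0.4926, -0.0446, 0.071]
tool_rot: [[0.998, -0.004, 0.07], [-0.07, 0.001, 0.998], [-0.004, -1.0, 0.001]]
ft_force: [-0.3, -0.5, 0.7]
grip_width: 0.0858
```

View pics/d1.png

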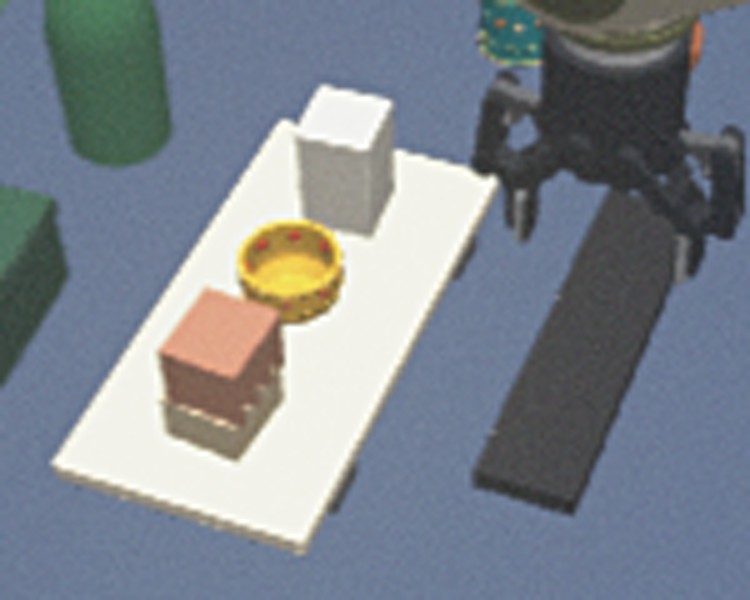

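View pics/d2.png

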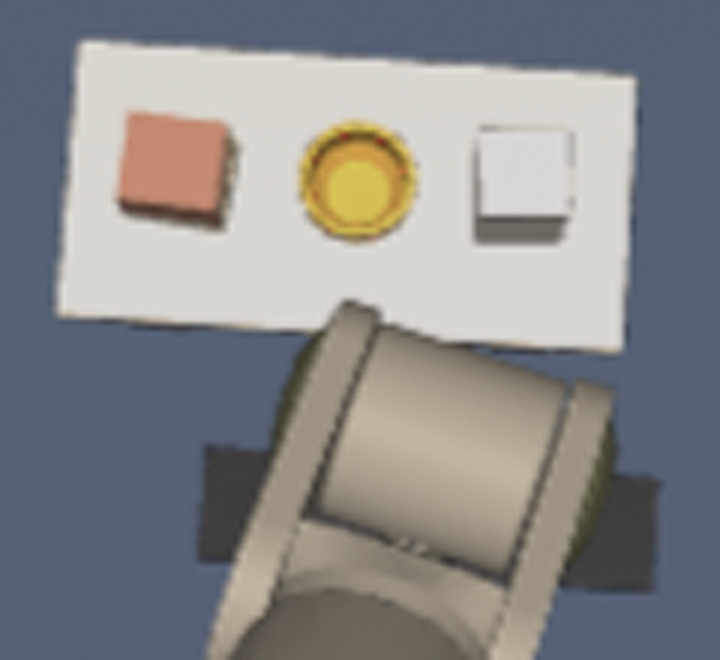

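```bash
python3 -m inch '[[[1,0.1,-0.1,-4,0,0,0],[1,0.1,-0.1,-7.2,0,0,0],[1,0.1,-0.1,-7.2,0,0,0],[1,0.1,-0.1,-7.2,0,0,0],[-1,0.1,-0.1,-7.2,0,0,0],[-1,0.1,-0.1,-7.2,0,0,0],[-1,0.1,-0.1,-7.2,0,0,0],[-1,0.1,-0.1,-7.2,0,0,0],[-1,0.1,-0.1,-7.2,0,0,0],[-1,0.1,-0.1,-7.2,0,0,0]]]' 80;  python3 - <<'E'
from h import *
c=Cam("side");c.crop(290,130,80,110,6,"d3.png")
E
```

```text
time_s: 16.15
position: [0.4951, -0.046, 0.0021]
tool_rot: [[0.998, 0.002, 0.069], [-0.069, -0.001, 0.998], [0.002, -1.0, -0.001]]
ft_force: [-3.4, 0.6, 14.4]
grip_width: 0.058
```

View pics/d3.png

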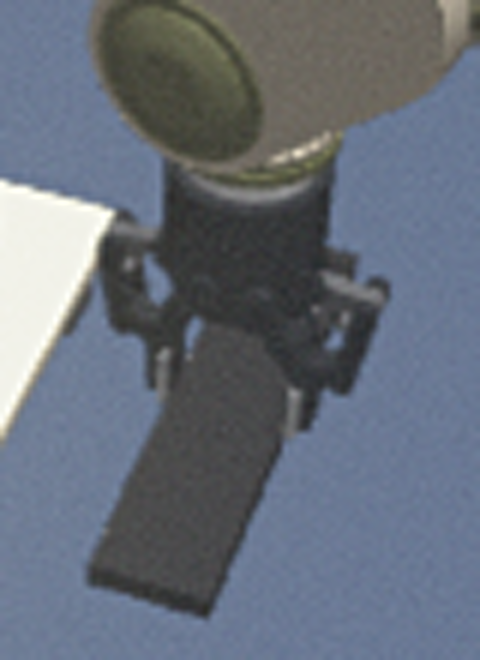

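```bash
python3 -m inch '[[[-1,0,0,2,0,0,0],[-1,0,0,5,0,0,0],[-1,0,0,9,0,0,0],[-1,0,0,13,0,0,0],[-1,0,0,16,0,0,0],[-1,0,0,16,0,0,0],[-1,0,0,16,0,0,0]]]';  python3 - <<'E'
from h import *
c=Cam("side");c.crop(250,70,120,120,6,"d4.png")
E
```

```text
time_s: 17.08
position: [0.4937, -0.0456, 0.159]
tool_rot: [[0.998, -0.002, 0.069], [-0.069, 0.001, 0.998], [-0.002, -1.0, 0.001]]
ft_force: [-0.4, 0.6, -4.5]
grip_width: 0.0573
```

View pics/d4.png

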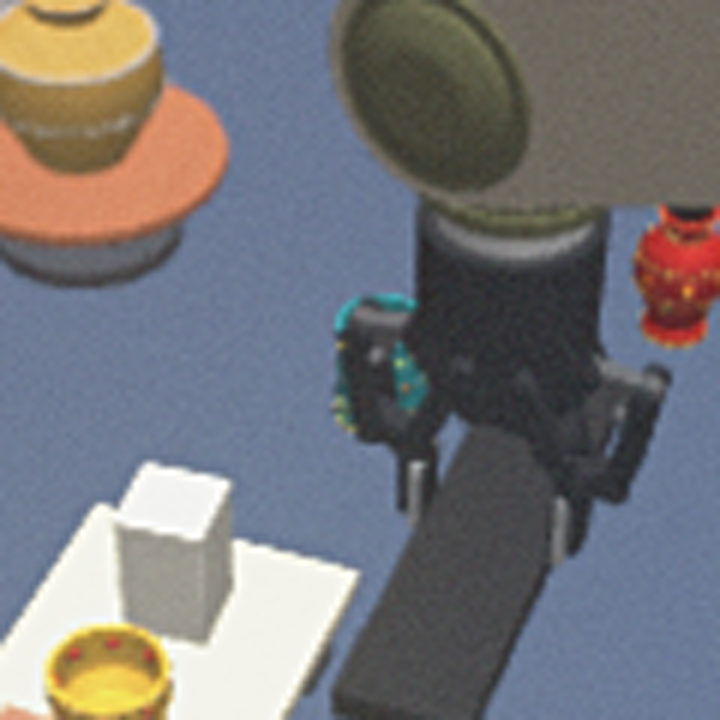

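```bash
python3 -m inch '[[[-1,5,1.2,0,0,0,0],[-1,11,2.6,0,0,0,0],[-1,16,3.8,0,0,0,0],[-1,17.2,4.1,0,0,0,0],[-1,17.2,4.1,0,0,0,0],[-1,17.2,4.1,-2,0,0,0],[-1,17.2,4.1,-3,0,0,0],[-1,17.2,4.1,-3,0,0,0]]]';  python3 - <<'E'
from h import *
c=Cam("side");c.crop(210,90,120,120,6,"d5.png");c=Cam("top");c.crop(260,130,120,90,6,"d6.png")
E
```

```text
time_s: 18.12
position: [0.6657, -0.005, 0.1294]
tool_rot: [[0.998, -0.002, 0.07], [-0.07, 0.0, 0.998], [-0.002, -1.0, 0.0]]
ft_force: [-0.3, 0.5, -4.3]
grip_width: 0.0577
```

View pics/d5.png

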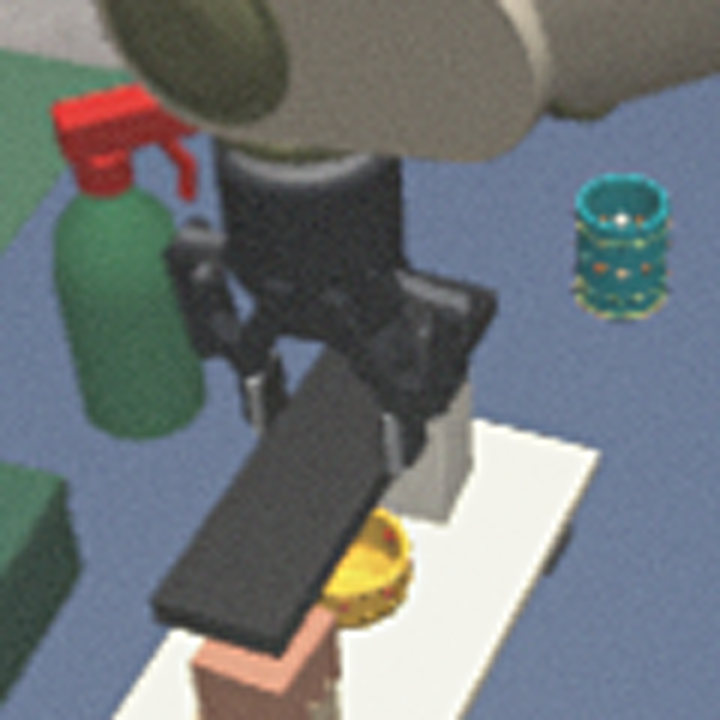

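View pics/d6.png

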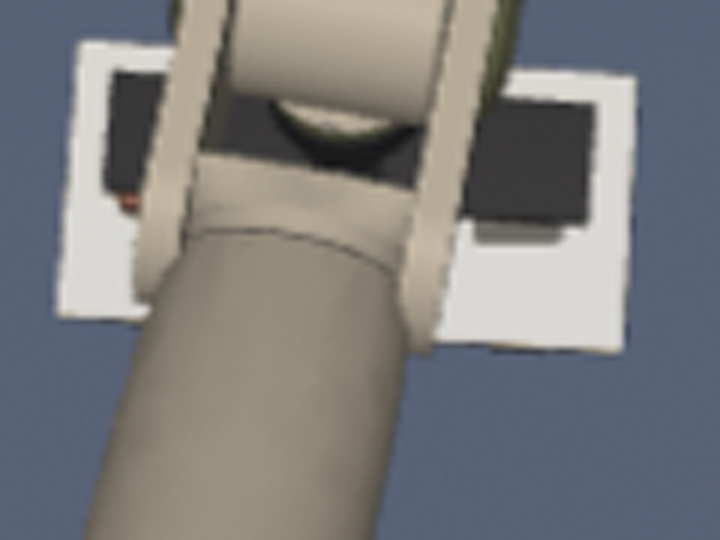

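```bash
python3 - <<'E'
from h import *
c=Cam("top");s=Cam("side")
p=(np.array([(113,70),(597,102),(590,225),(104,192)])+.5)/6-.5+[260,130]
W=c.plane(p,.143)*1000;print(W.round(1).tolist(),W.mean(0), W[:2].mean(0)-W[2:].mean(0))
q=(np.array([(157,600),(280,640)])+.5)/6-.5+[210,90]
print(s.plane(q,.143)*1000)
print(tri(c,p[0],s,q[0]),tri(c,p[3],s,q[1]))
E
```

```text
[[704.0, 110.7, 143.0], [687.4, -127.6, 143.0], [625.8, -123.4, 143.0], [642.6, 114.3, 143.0]] [664.9380622   -6.52585495 143.        ] [61.51298595 -3.89400609  0.        ]
[[700.8586302  113.28186095 143.        ]
 [643.31004042 119.35728648 143.        ]]
(array([0.70372887, 0.11065687, 0.13973205]), np.float64(0.002292293282703593)) (array([0.64462932, 0.11501478, 0.13764764]), np.float64(0.0017955883683640165))
```

```bash
python3 -m inch '[[[-1,0.1,0.2,-1,0,0,0],[-1,0.1,0.2,-1.8,0,0,0],[-1,0.1,0.2,-2.2,0,0,0],[-1,0.1,0.2,-2.4,0,0,0],[-1,0.1,0.2,-2.4,0,0,0]]]';  python3 - <<'E'
from h import *
print(env.observe()["position"],env.observe()["ft_force"])
c=Cam("side");c.crop(210,110,110,110,7,"d7.png")
E
```

```text
time_s: 18.95
position: [0.6676, -0.0029, 0.1063]
tool_rot: [[0.998, 0.0, 0.069], [-0.069, 0.0, 0.998], [0.0, -1.0, 0.0]]
ft_force: [-0.1, 0.3, -4.8]
grip_width: 0.0572
[ 0.6675617  -0.00286174  0.10629299] [-0.11606692  0.27197368 -4.83753611]
```

View pics/d7.png

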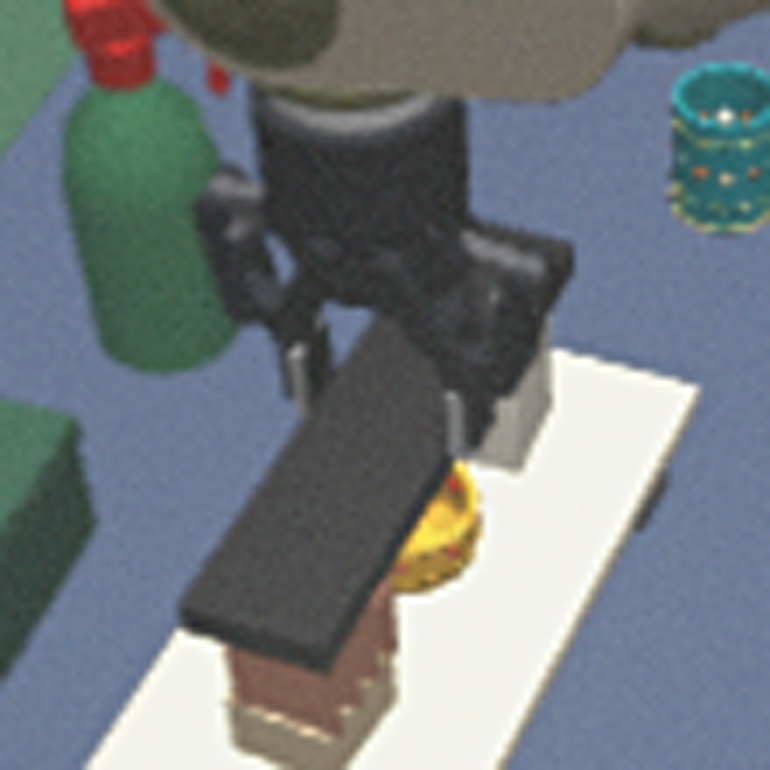

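```bash
python3 -m inch '[[[-1,0,0,-0.2,0,0,0],[-1,0,0,-0.3,0,0,0],[-1,0,0,-0.3,0,0,0]]]';python3 -m inch '[[[-1,0,0,-0.1,0,0,0],[-1,0,0,-0.2,0,0,0],[-1,0,0,-0.2,0,0,0]]]'
```

```text
time_s: 19.38
position: [0.6675, -0.0028, 0.1033]
tool_rot: [[0.998, 0.0, 0.069], [-0.069, 0.0, 0.998], [0.0, -1.0, 0.0]]
ft_force: [-0.2, -0.2, -4.2]
grip_width: 0.0573
time_s: 19.75
position: [0.6676, -0.0028, 0.1032]
tool_rot: [[0.998, 0.002, 0.069], [-0.069, -0.0, 0.998], [0.002, -1.0, -0.0]]
ft_force: [-4.1, 1.1, 8.5]
grip_width: 0.0574
```

```bash
python3 -m inch '[[[0.6,0,0,0,0,0,0],[0.8,0,0,0,0,0,0],[1,0,0,0,0,0,0],[1,0,0,0,0,0,0],[1,0,0,5,0,0,0],[1,0,0,11,0,0,0],[1,0,0,15,0,0,0],[1,-20,-43,12,0,0,-60],[1,-20,-43,12,0,0,-60],[1,-20,-43,12,0,0,-60],[1,-20,-43,12,0,0,-60],[1,-20,-43,12,0,0,-60],[1,-20,-43,12,0,0,-60],[1,-20,-43,12,0,0,-60],[1,-20,-43,12,0,0,-60],[1,-20,-43,12,0,0,-60],[1,-20,-43,12,0,0,-60]]]'; python3 - <<'E'
from h import *
c=Cam("side");c.crop(210,110,120,110,6,"g1.png");c.crop(325,70,80,70,7,"g3.png");c=Cam("top");c.crop(260,130,120,75,6,"g2.png")
E
```

```text
time_s: 21.88
position: [0.4678, -0.4323, 0.2214]
tool_rot: [[0.439, 0.0, 0.899], [-0.899, 0.0, 0.439], [-0.0, -1.0, 0.0]]
ft_force: [-0.1, -0.2, -0.0]
grip_width: 0.0854
```

View pics/g1.png

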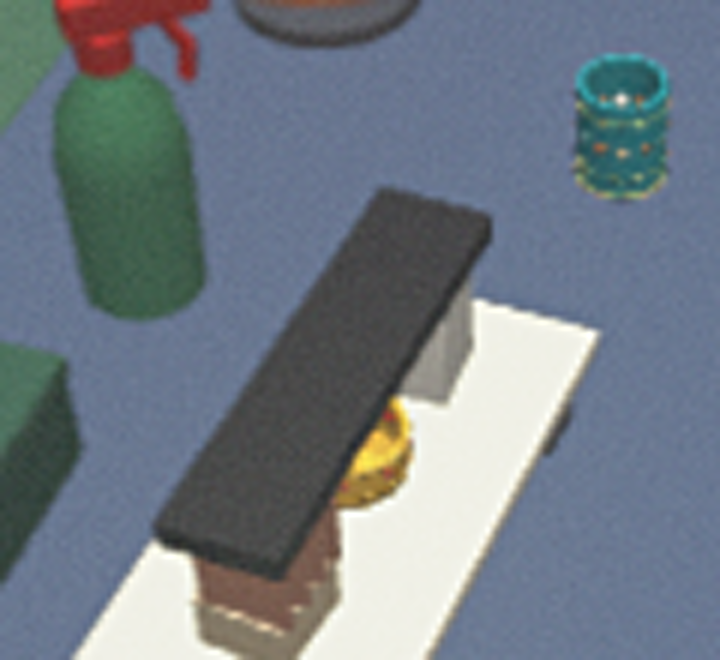

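View pics/g2.png

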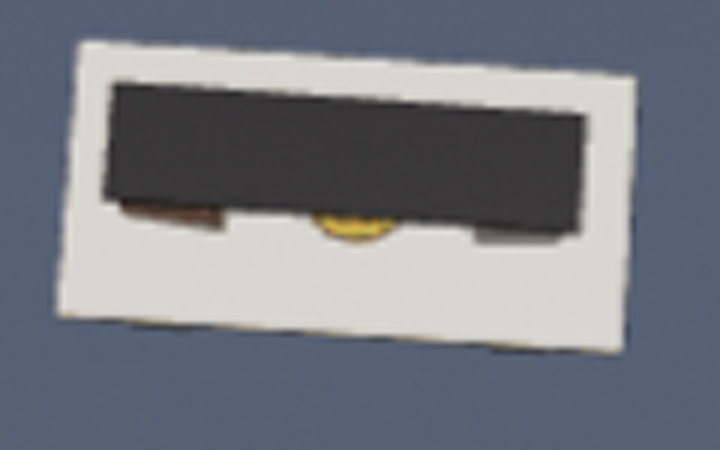

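View pics/g3.png

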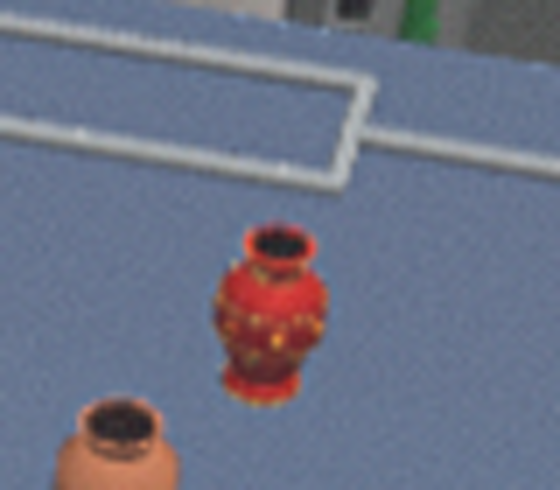

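```bash
python3 - <<'E'
from meas import *
s=Cam("side");c=Cam("top")
print(s.plane((np.array([(281,244)])+.5)/7-.5+[325,70],.085)*1000)
print("pot",s.plane((np.array([(621,84)])+.5)/6-.5+[210,110],.066)*1000)
hsv=cv2.cvtColor(c.f,cv2.COLOR_RGB2HSV); H,S,V=[hsv[...,i].astype(int) for i in range(3)]
m=(V<90)&(S<60); r=rect(c,big(m,(274,138,90,35)),.117);print(r[0])
E
```

```text
[[ 467.59758845 -433.65239311   85.        ]]
pot [[ 615.47125818 -300.27520575   66.        ]]
((664.8707275390625, -2.7307205200195312), (236.11245727539062, 62.35688018798828), 85.84159088134766)
```

```bash
python3 -m inch '[[[1,0,-0.2,-4,0,0,0],[1,0,-0.2,-8,0,0,0],[1,0,-0.2,-12,0,0,0],[1,0,-0.2,-16,0,0,0],[1,0,-0.2,-19,0,0,0],[1,0,-0.2,-19.8,0,0,0],[1,0,-0.2,-19.8,0,0,0],[-1,0,-0.2,-19.8,0,0,0],[-1,0,-0.2,-19.8,0,0,0],[-1,0,-0.2,-19.8,0,0,0],[-1,0,-0.2,-19.8,0,0,0],[-1,0,-0.2,-19.8,0,0,0],[-1,0,-0.2,-19.8,0,0,0]]]' 35; python3 - <<'E'
from h import *
c=Cam("side");c.crop(325,60,80,80,7,"g4.png")
E
```

```text
time_s: 23.7
position: [0.4679, -0.4351, 0.0247]
tool_rot: [[0.439, 0.001, 0.899], [-0.899, -0.001, 0.439], [0.002, -1.0, 0.0]]
ft_force: [0.1, 1.8, 6.8]
grip_width: 0.0548
```

View pics/g4.png

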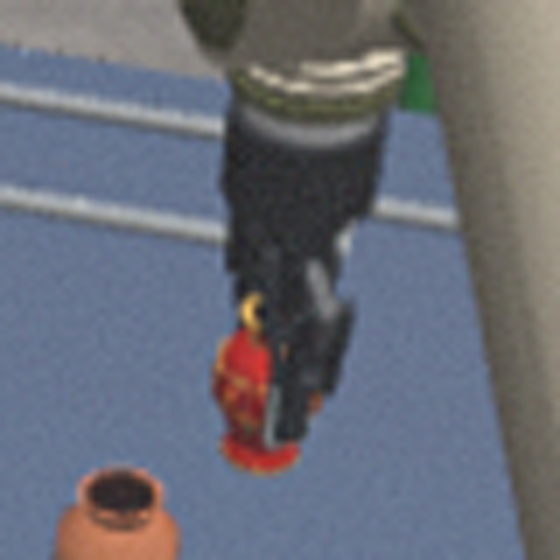

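```bash
python3 -m inch '[[[-1,0,0,5,0,0,0],[-1,0,0,11,0,0,0],[-1,0,0,17,0,0,0],[-1,0,0,21,0,0,0],[-1,19.3,34,22,0,0,0],[-1,19.3,34,22,0,0,0],[-1,19.3,34,22,0,0,0],[-1,19.3,34,22,0,0,0],[-1,19.3,34,22,0,0,0],[-1,19.3,34,22,0,0,0],[-1,19.3,34,22,0,0,0],[-1,19.3,34,22,0,0,0],[-1,19.3,34,18,0,0,0],[-1,19.3,34,14,0,0,0],[-1,19.3,34,14,0,0,0],[-1,19.3,34,14,0,0,0]]]'; python3 - <<'E'
from h import *
c=Cam("side");c.crop(220,70,120,120,6,"g5.png")
E
```

```text
time_s: 25.75
position: [0.6609, -0.0962, 0.1654]
tool_rot: [[0.437, 0.003, 0.899], [-0.899, -0.001, 0.437], [0.002, -1.0, 0.002]]
ft_force: [0.9, 0.9, -2.1]
grip_width: 0.0546
```

View pics/g5.png

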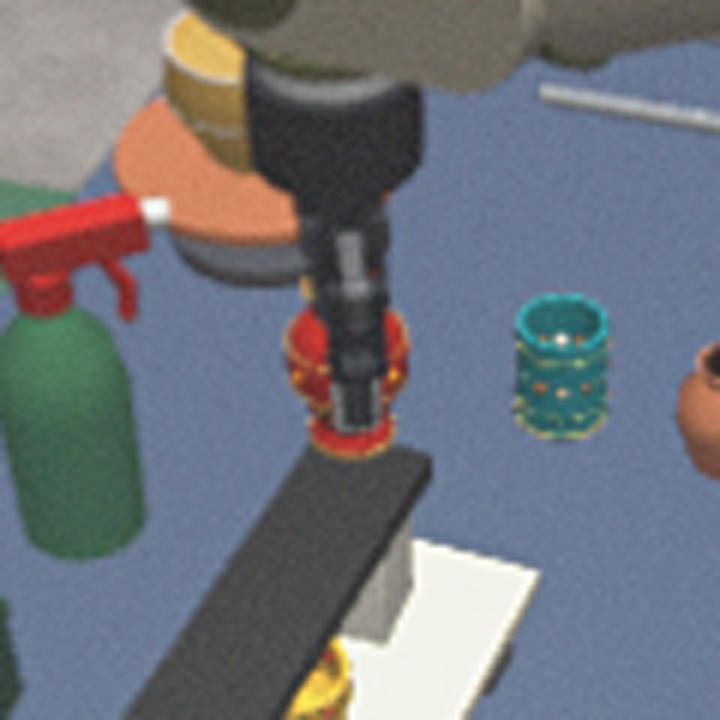

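```bash
python3 -m inch '[[[-1,0,0.15,-1,0,0,0],[-1,0,0.15,-1.8,0,0,0],[-1,0,0.15,-2.2,0,0,0],[-1,0,0.15,-2.2,0,0,0]]]';python3 -m inch '[[[-1,0,0,-0.1,0,0,0],[-1,0,0,-0.2,0,0,0],[-1,0,0,-0.2,0,0,0]]]'
```

```text
time_s: 26.3
position: [0.6607, -0.0931, 0.1418]
tool_rot: [[0.439, 0.001, 0.899], [-0.899, -0.0, 0.439], [0.0, -1.0, 0.001]]
ft_force: [-1.1, 1.0, 2.9]
grip_width: 0.0545
time_s: 26.68
position: [0.661, -0.0931, 0.1417]
tool_rot: [[0.439, 0.003, 0.898], [-0.898, -0.001, 0.439], [0.002, -1.0, 0.003]]
ft_force: [-3.8, 2.3, 12.5]
grip_width: 0.0549
```

```bash
python3 -m inch '[[[-1,0,0,0.15,0,0,0],[0.5,0,0,0.15,0,0,0],[0.8,0,0,0.15,0,0,0],[1,0,0,0.15,0,0,0],[1,0,0,0.15,0,0,0],[1,0,0,4,0,0,0],[1,0,0,9,0,0,0],[1,0,0,13,0,0,0],[1,0,0,13,0,0,0]]]';python3 -m inch '[[[1,-5.1,-20.6,0,0,0,-26],[1,-5.1,-20.6,0,0,0,-26],[1,-5.1,-20.6,0,0,0,-26],[1,-5.1,-20.6,0,0,0,-26],[1,-5.1,-20.6,0,0,0,-26],[1,-5.1,-20.6,-4,0,0,-26],[1,-5.1,-20.6,-4,0,0,-26]]]'; python3 - <<'E'
from h import *
c=Cam("side");c.crop(220,80,120,120,6,"g6.png");c=Cam("top");c.crop(330,130,110,80,7,"g7.png")
E
```

```text
time_s: 27.8
position: [0.6613, -0.0935, 0.273]
tool_rot: [[0.439, 0.007, 0.899], [-0.899, -0.002, 0.439], [0.005, -1.0, 0.005]]
ft_force: [0.2, 0.1, -0.2]
grip_width: 0.0853
time_s: 28.68
position: [0.6092, -0.297, 0.2263]
tool_rot: [[0.003, -0.005, 1.0], [-1.0, 0.004, 0.003], [-0.004, -1.0, -0.005]]
ft_force: [-0.1, 0.4, 0.0]
grip_width: 0.0856
```

View pics/g6.png

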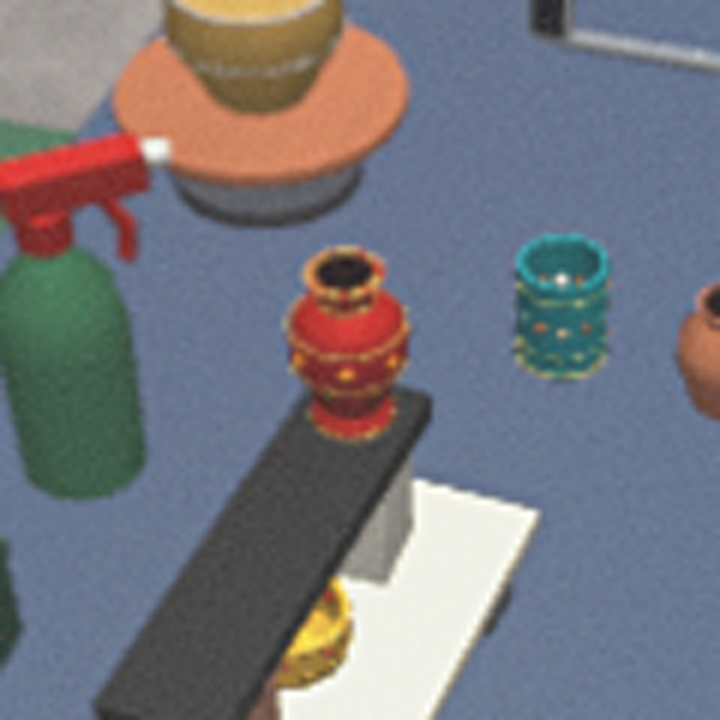

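View pics/g7.png

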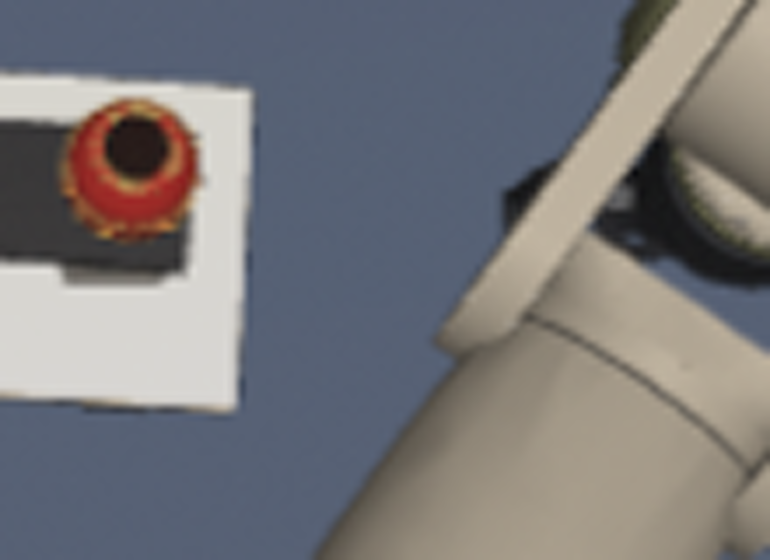

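```bash
python3 -m inch '[[[1,0.45,-0.55,-4,0,0,0],[1,0.45,-0.55,-8,0,0,0],[1,0.45,-0.55,-12,0,0,0],[1,0.45,-0.55,-14.5,0,0,0],[1,0.45,-0.55,-14.5,0,0,0]]]' 35; python3 - <<'E'
from h import *
c=Cam("side");c.crop(280,70,80,80,7,"i1.png")
E
```

```text
time_s: 29.4
position: [0.6143, -0.3042, 0.0842]
tool_rot: [[0.001, -0.001, 1.0], [-1.0, 0.001, 0.001], [-0.001, -1.0, -0.001]]
ft_force: [0.1, -0.8, 0.6]
grip_width: 0.0857
```

View pics/i1.png

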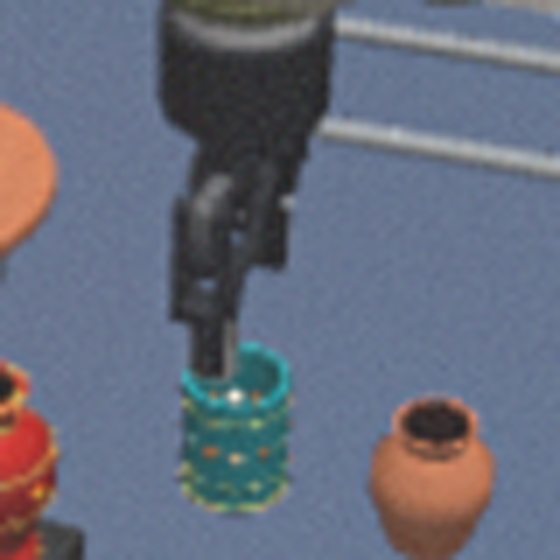

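```bash
python3 - <<'E'
from h import *
c=Cam("side")
print((c.px([[.6143,-.259,.1],[.6143,-.304,.066],[.6143,-.259,.045]])-[280,70]+.5)*7)
E
```

```text
[[214.05603443 372.01631396]
 [239.58088266 374.45132409]
 [212.74219897 466.28197479]]
```

```bash
python3 -m inch '[[[1,0,0,-3,0,0,0],[1,0,0,-6.1,0,0,0],[1,0,0,-6.1,0,0,0],[-1,0,0,-6.1,0,0,0],[-1,0,0,-6.1,0,0,0],[-1,0,0,-6.1,0,0,0],[-1,0,0,-6.1,0,0,0],[-1,0,0,-6.1,0,0,0],[-1,0,0,-6.1,0,0,0],[-1,0,0,-6.1,0,0,0]]]' 35; python3 - <<'E'
from h import *
c=Cam("side");c.crop(280,70,80,80,7,"i2.png")
E
```

```text
time_s: 30.75
position: [0.6149, -0.3053, 0.0257]
tool_rot: [[0.0, 0.003, 1.0], [-1.0, -0.002, 0.0], [0.002, -1.0, 0.003]]
ft_force: [-0.5, 0.6, 7.5]
grip_width: 0.0509
```

View pics/i2.png

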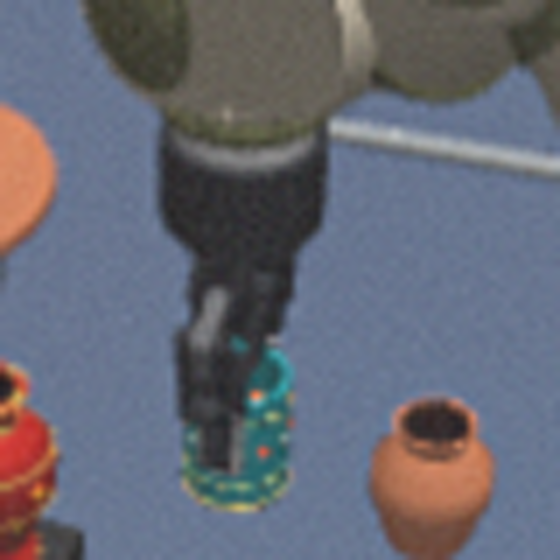

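```bash
python3 -m inch '[[[-1,0,0,5,0,0,0],[-1,0,0,11,0,0,0],[-1,0,0,17,0,0,0],[-1,0,0,22,0,0,0],[-1,-11.5,20.5,22,0,0,0],[-1,-11.5,20.5,22,0,0,0],[-1,-11.5,20.5,22,0,0,0],[-1,-11.5,20.5,22,0,0,0],[-1,-11.5,38.5,22,0,0,0],[-1,-11.5,38.5,22,0,0,0],[-1,-11.5,38.5,22,0,0,0],[-1,-6,39,22,0,0,0],[-1,0,39.1,22,0,0,0],[-1,5.6,39.1,22,0,0,0],[-1,5.6,39.1,22,0,0,0],[-1,5.6,39.1,18,0,0,0],[-1,5.6,39.1,14.2,0,0,0],[-1,5.6,39.1,14.2,0,0,0],[-1,5.6,39.1,14.2,0,0,0]]]'; python3 - <<'E'
from h import *
c=Cam("side");c.crop(200,80,120,120,6,"i3.png")
E
```

```text
time_s: 33.17
position: [0.6704, 0.0862, 0.1679]
tool_rot: [[0.0, 0.003, 1.0], [-1.0, -0.0, 0.0], [0.0, -1.0, 0.003]]
ft_force: [0.1, -0.0, 0.3]
grip_width: 0.0506
```

View pics/i3.png

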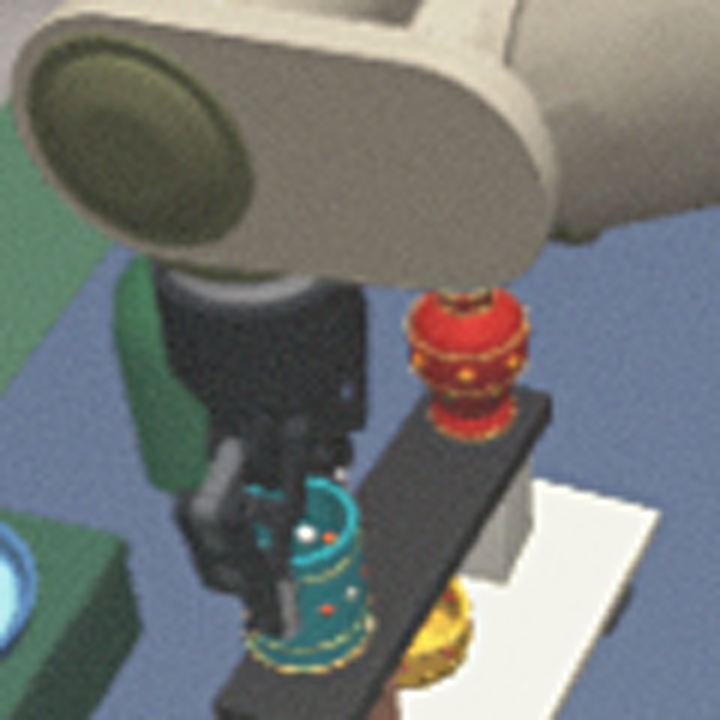

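```bash
python3 -m inch '[[[-1,0,0,-1,0,0,0],[-1,0,0,-1.8,0,0,0],[-1,0,0,-2.3,0,0,0],[-1,0,0,-2.5,0,0,0],[-1,0,0,-2.5,0,0,0]]]'
```

```text
time_s: 33.85
position: [0.6702, 0.0862, 0.1426]
tool_rot: [[0.0, 0.002, 1.0], [-1.0, -0.0, 0.0], [0.0, -1.0, 0.002]]
ft_force: [-4.1, -0.1, 11.9]
grip_width: 0.0509
```

```bash
python3 -m inch '[[[-1,0,0,0.1,0,0,0],[0.4,0,0,0.1,0,0,0],[0.8,0,0,0.1,0,0,0],[1,0,0,0.1,0,0,0],[1,0,0,0.1,0,0,0],[1,0,0,4,0,0,0],[1,0,0,9,0,0,0],[1,0,0,13,0,0,0],[1,0,0,13,0,0,0],[1,-20,10,13,0,0,0],[1,-20,10,13,0,0,0],[1,-20,10,13,0,0,0],[1,-32,18,13,0,0,0],[1,-32,18,13,0,0,0],[1,-32,18,13,0,0,0],[1,-32,18,13,0,0,0],[1,-32,18,13,0,0,0]]]'; python3 - <<'E'
from h import *
c=Cam("side");cv2.imwrite("pics/z0.png",c.f[:,:,::-1]);c.crop(200,100,120,120,6,"z1.png");c=Cam("top");c.crop(260,130,120,75,6,"z2.png")
E
```

```text
time_s: 35.98
position: [0.3502, 0.266, 0.2698]
tool_rot: [[0.001, -0.001, 1.0], [-1.0, -0.0, 0.001], [0.0, -1.0, -0.001]]
ft_force: [0.2, -0.1, -0.5]
grip_width: 0.0852
```

View pics/z1.png

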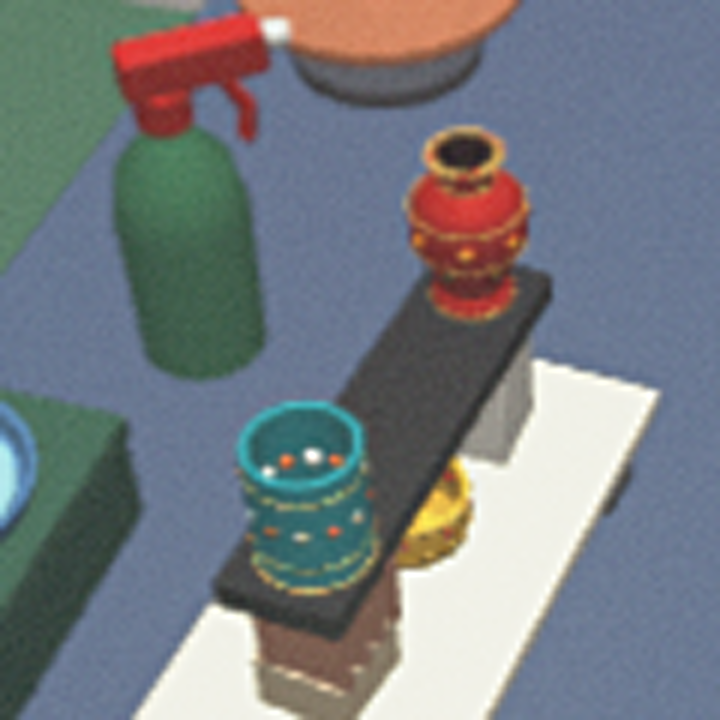

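View pics/z2.png

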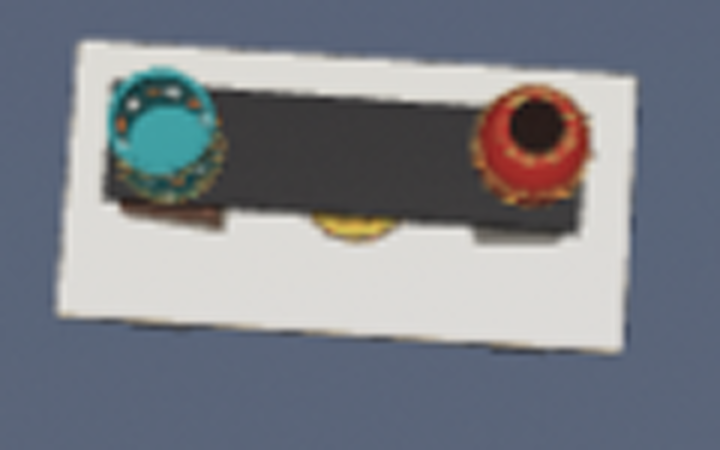

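View pics/z0.png

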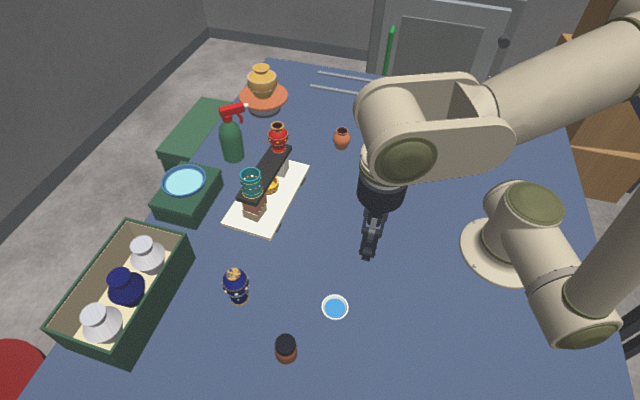

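Everything is standing. I'll check positions numerically before handing in.

```bash
python3 - <<'E'
from h import *
c=Cam("top");s=Cam("side")
f=lambda p,k,x,y:(np.array([p],float)+.5)/k-.5+[x,y]
print("vase lip", c.plane(f((537,125),6,260,130),.202)*1000, s.plane(f((464,152),6,200,100),.202)*1000)
print("pot rim", c.plane(f((163,122),6,260,130),.183)*1000, s.plane(f((301,450),6,200,100),.183)*1000)
# bridge corners top face: level
q=[f(p,6,200,100) for p in [(218,585),(340,625),(550,285)]]
t=[f(p,6,260,130) for p in [(115,80),(104,200),(580,235)]]
print([(s.plane(a,.117)[0]*1000).round(1).tolist() for a in q]);print([(c.plane(a,.117)[0]*1000).round(1).tolist() for a in t])
E
```

```text
vase lip [[661.61270536 -94.48305642 202.        ]] [[661.5386836  -92.94637763 202.        ]]
pot rim [[667.97743175  82.6895898  183.        ]] [[668.16141701  89.66267766 183.        ]]
[[703.0, 116.1, 117.0], [644.9, 122.0, 117.0], [628.2, -109.8, 117.0]]
[[705.7, 112.0, 117.0], [644.1, 116.7, 117.0], [626.0, -120.5, 117.0]]
```

```bash
python3 - <<'E'
from rig import env
print(env.close_job(), env.observe()["time_s"])
E
```

```text
the job is handed in; nothing more can be done
the job is handed in; nothing more can be done
```

The batt is packed in two tiers as asked, and I handed the job in at about 36 s of the 141 s allowed. The hand-in reports no verdict, so the result below rests on my own camera and force checks.

- **Extension:** it went into the foot's teeth with no resistance until about 5 N at the expected seated height, and looks seated in both views.
- **Bowl:** it stands level at the batt's centre and looks centred between the two supports in the top view. I did not measure its final position.
- **Bridge:** it lies across both supports, measured at (665, -3) mm against the batt centre at (666, -4) mm. Its yaw is within 0.5° of the batt's. Its level was judged by eye.
- **Red vase:** its lip measures within about 2 mm of above the prop in both views.
- **Brush pot:** its rim measures within about 4 mm of above the foot in both views. The two cameras disagree by 7 mm in y, but both are well inside the 20 mm limit.
- **Disagreement on the bridge corners:** the far corner came out about 10 mm apart in y between the two views. I put this down to picking a rounded edge pixel in the side view.
- **Left alone:** the foot, prop and dark blue vase showed no visible movement; I did not re-measure them. At hand-in the arm was well clear of the load.

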